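# Find the hidden catch of the feeder bin and tip the bin out

## Task

The grey feeder bin in the pine crate is kept shut by a hidden catch: a push plate of the same pine, let flush into the front board of the crate's top. Feel along that board with a fingertip until you find the plate and press it in, so that the bin springs ajar; then push the bin's rim outwards with the fingertips until the bin is fully out at its stop, and leave it open. Nothing needs to be grasped: do not lift or shift the things on and around the crate.

Things in the scene. Friction and masses are not known exactly. Their poses are not given: they have to be found in the camera images.
- crate: open pine crate lying on its side, fixed, 240 mm deep (x) x 500 wide (y) x 220 high; origin under its middle, on the table; z up; its own -x points out of the open front (front edge at x = -120 mm); flat top at z = 220 mm. The top's front board (x = -120 to -50 mm, full width) is bare; things up to 90 mm high stand behind it (x > -20 mm). The bin fills the front from y = -71 to +229 mm
- line_right (a point): right-hand end (crate y = -20 mm) of the line on the front board's surface, along its middle (crate x = -85 mm, z = 220 mm), on which the hidden plate's centre lies; axes as the crate's. The centre may be anywhere from here to line_left and no reading gives the place: it must be felt, or its faint gap seen
- line_left (a point): left-hand end of that line (crate y = +100 mm). The plate is 44 mm (crate x) x 56 mm (crate y), square-edged, with a 2 to 3 mm gap all round, its face 2 mm below the board. The rigid board stops a fingertip at z = 220 mm; over the plate it sinks in. Only a tip wholly inside the plate's outline can push it in
- catch (a joint): travel of the push plate, m: 0 = sprung out (2 mm below the board), 0.006 = fully pressed (8 mm below the board); springs back when let go. It takes 2 N to start and about 5 to 7 N to press fully; the bin is let go at about 0.004
- bin (a joint): angle of the tilt-out bin, rad: 0 = shut and caught, front flush with the crate's; let go, a spring plunger kicks it (about 1 s) to about 0.42; 0.80 = fully out at its stop. The hinge runs along crate y at x = -108, z = 30 mm (crate frame); the rim swings outwards (crate -x) and down. The hinge is stiff: the bin stays where it is left, 1 to 3 N at the rim moves it
- bin_rim (a point): mid-top of the bin's rim, a flange 24 mm wide, 300 mm long (y) with a 12 mm lip turned down at its rear edge; 175 mm from the hinge; bin's axes. z = 205 mm when shut; ajar at 0.42: 71 mm further out, z = 190 mm, with a 43 mm gap between lip and crate front: closed fingertips go in from above, to below the lip, and push outwards; at the stop: 126 mm out, z = 152 mm
- dish: black hard silicone feeding dish, 80 mm across, 22 mm high, origin under its centre; stands on the crate, leave alone
- cup: glass nano cup, 76 mm across, 85 mm high, origin under its centre; stands on the crate, leave alone
- forceps: stainless forceps 220 mm long lying along the rear edge of the crate's top, origin under the middle; leave alone
- cork_cave: cork hide cave, half tube 130 x 115 x 62 mm, origin under its middle, on the table; leave alone
- mister: green hand mister bottle, 68 mm across, 181 mm high, origin under its centre, on the table; leave alone
- feed_jar: amber glass feed jar with lid, 60 mm across, 75 mm high, origin under its centre, on the table; leave alone
- hygrometer: white digital hygrometer, 24 x 62 x 62 mm, standing on the table, origin under its centre; leave alone

How it is judged:
By the outcome, as a careful person would: the job done as asked, in the order asked, and still so for the second after the job is handed in, with the robot touching nothing.
It also fails if it takes over 58 s, if anything falls off the work surface, if the arm or the gripper's body presses on something with over 40 N, if the wrist force passes 120 N, or if a joint passes its speed limit or range.

## Robot

A 6-joint arm with a two-finger parallel gripper is mounted at the origin on the work surface. World frame = base frame: x ahead of the robot, y to its left, z up, the work surface at z = 0. Lengths are in m, angles in rad, forces in N, time in s.
With the tool pointing down it reaches from about 0.35 to 0.875 m from the base axis. Payload 4.2 kg.
Tool frame: the origin (TCP) lies on the centre line of the jaws, within the pads' length; the fingertips stand 19 mm ahead of it and the grasp point (between the pads) is the TCP (r.tips_ahead is the distance from the TCP to the fingertips, in m); x points along the fingers, y is the direction in which the jaws open and shut, and the axes are right-handed (so a half turn about x gives the same grasp; the last joint's range is limited). The gripper opens to 87 mm and grips with 3 to 60 N. Pads are 19 mm wide; open, the fingers measure 117 mm over their backs; the gripper's body (75 mm by 190 mm) begins 51 mm behind the grasp point.
Start: joints at [-1.08, 0.385, 0.008, 0, -1.194, -0.259], TCP at [0.144, -0.608, 0.211] pointing down, gripper open.
Joint ranges: [-3.14, 3.14], [-1.21, 2.06], [-1.07, 1.41], [-3.16, 2.05], [-2.99, -0.16], [-3.1, 3.1]. Speed limits (rad/s): [2.79, 2.79, 3.14, 3.14, 3.14, 3.14].

## Interface

Orientations are given as a unit quaternion [x, y, z, w].
In Python, from plant import r gives the robot as it stands. The module is installed in compiled form; this text tells all that it offers.
- The arm moves only by the shell command python3 -m inch 'ROWS'. ROWS is JSON, a list of rows, each an object with "xyz": the shift along the tool's x, y, z in m, a list of three; "angular": the turn, a rotation vector about the tool's x, y, z in degrees, a list of three; "fingers": the closure, from 0 (fully open) to 1 (shut). A call has 1 to 12 rows; each row shifts and turns the commanded pose from where the row before left it, along the tool's axes as they then stand; what a row does not reach is not made up. A row lasts 1/10 s, in which the tool goes at most 50 mm and 8.59 degrees, less where a joint would pass 70% of its speed; a pose out of reach is approached as far as the arm can. A call is refused whole if a number of a shift passes 0.05 or a number of a turn 8.59, either way. A call with a gripper value outside its range is refused whole. The fingers move at their own pace and stop on an object; the grip force is fixed at half the most. Time passes only in rows, so rows that do not move let the fingers close. It gives the time, the measured TCP pose, the force and the opening at its end, in the units of the state.
- r.get_obs(): the state, without advancing time (a new reading comes with each control period).
- r.read_camera(name): name is "side" or "top"; returns a dict with "color" (400x640x3 uint8, red, green, blue), "camera_matrix" (3x3 intrinsics, pixels), "world_to_cam" (4x4, takes a point from world to camera coordinates). Camera axes: x right, y down, z forward; pixel columns grow to the right and rows downward; lengths in m; the calibration is good to about 2 mm. A picture is of the moment at which its call begins. There is no depth.
- r.hand_in(): hands the job in, once; it reports no verdict.
The state is a dict: "clock": time; "joints": joint angles; "qvel": joint speeds; "tau": joint torques, N m; "eef_pos": TCP position; "tcp_rot": TCP orientation; "force": force on the tool from outside, world axes, zero at the start; "wrist_torque": the same for the moment, N m; "grip_width": finger opening in m.
Only numpy, scipy, OpenCV 4.12 (cv2) and the standard library are available. Lean on these libraries where they do the work, as an engineer would, in place of code of your own. Each camera call takes 0.05 s, during which the arm holds its last target.

## Working session

There is one attempt and no reset: what is moved stays moved. The work goes in short steps, Python scripts to look and compute and a shell command to move; the robot and the scene stay as the last step left them, time stands still between calls to the robot, and variables do not carry over. Pictures are saved under pics/ and viewed, and the job is handed in when it is done.

```bash
mkdir -p pics; python3 - <<'E'
from plant import r
import cv2,numpy as np
for n in("side","top"):
    c=r.read_camera(n);cv2.imwrite(f"pics/{n}0.png",cv2.cvtColor(c["color"],cv2.COLOR_RGB2BGR))
    print(n,c["camera_matrix"].round(1).tolist(),c["world_to_cam"].round(3).tolist())
o=r.get_obs()
for k,v in o.items():print(k,np.round(v,3))
E
```

```text
side [[491.0, 0.0, 323.0], [0.0, 491.0, 195.2], [0.0, 0.0, 1.0]] [[-0.992, -0.123, 0.011, 0.595], [-0.099, 0.733, -0.673, 0.136], [0.075, -0.669, -0.739, 1.654], [0.0, 0.0, 0.0, 1.0]]
top [[399.3, 0.0, 319.6], [0.0, 399.3, 203.4], [0.0, 0.0, 1.0]] [[0.0, -1.0, -0.004, 0.046], [-0.993, -0.0, -0.115, 0.595], [0.115, 0.004, -0.993, 1.291], [0.0, 0.0, 0.0, 1.0]]
clock 0.1
joints [-1.08   0.385  0.007 -0.    -1.194 -0.259]
qvel [ 0.001 -0.003  0.003  0.001 -0.001  0.001]
tau [-1.0000e-03 -3.9169e+01  1.8793e+01  4.2320e+00  1.4000e-02 -0.0000e+00]
eef_pos [ 0.143 -0.608  0.21 ]
tcp_rot [-0.081  0.702  0.082  0.702]
force [-1.282  0.412 -0.232]
wrist_torque [-0.004 -0.05   0.043]
grip_width 0.087
```

View pics/side0.png

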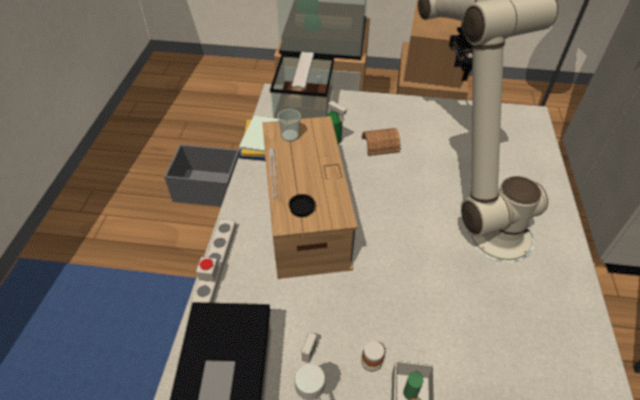

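View pics/top0.png

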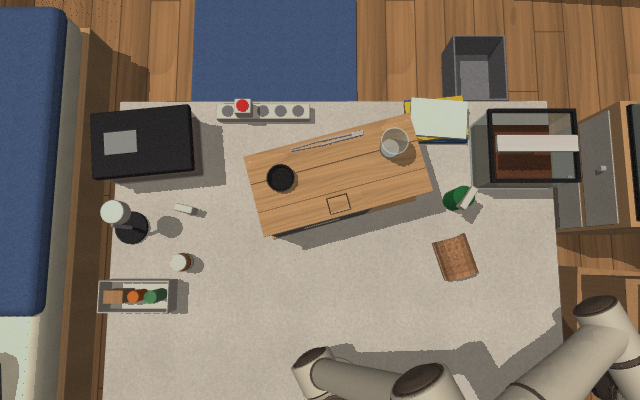

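The plate's faint outline shows near (338,204) in the top view and (332,172) in the side view. The crate top's corners in the top view are about (245,158), (413,113), (432,190) and (265,236). I'll measure these next.

```bash
cat > h.py <<'E'
import numpy as np
def ray(c,uv,z):
    K=c["camera_matrix"];T=c["world_to_cam"];R=T[:3,:3];o=-R.T@T[:3,3]
    d=R.T@np.linalg.inv(K)@np.array([uv[0],uv[1],1.]);return o+d*(z-o[2])/d[2]
def proj(c,p):
    T=c["world_to_cam"];q=c["camera_matrix"]@(T[:3,:3]@np.array(p)+T[:3,3]);return q[:2]/q[2]
E
python3 - <<'E'
import cv2
for n,x,y,w,h,s in(("top",235,105,205,140,3.9),("top",310,180,60,45,12),("side",255,110,105,165,3.6),("side",310,150,50,40,12)):
    i=cv2.imread(f"pics/{n}0.png")[y:y+h,x:x+w]
    cv2.imwrite(f"pics/{n}_z{x}.png",cv2.resize(i,None,fx=s,fy=s,interpolation=cv2.INTER_CUBIC))
E
```

```text
(no output)
```

View pics/top_z235.png

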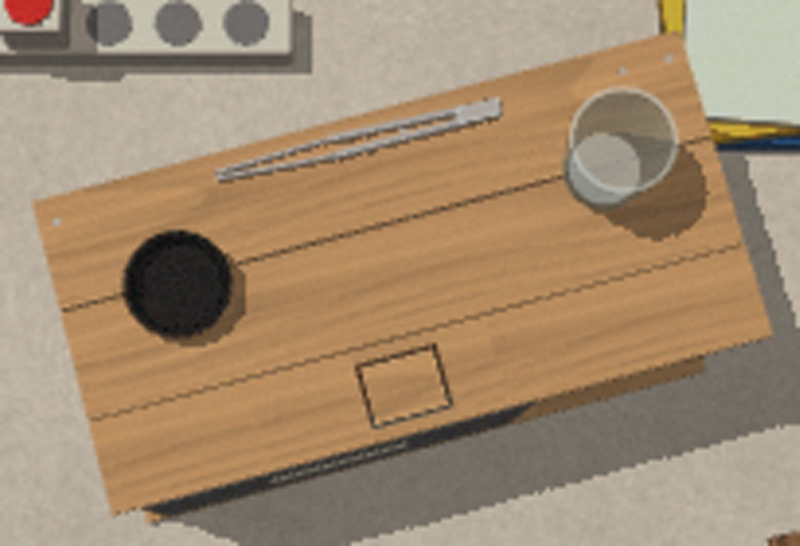

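View pics/top_z310.png

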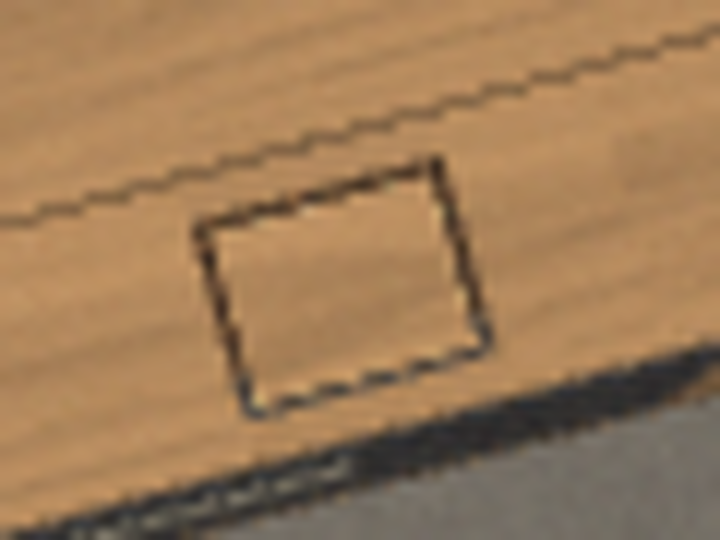

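View pics/side_z310.png

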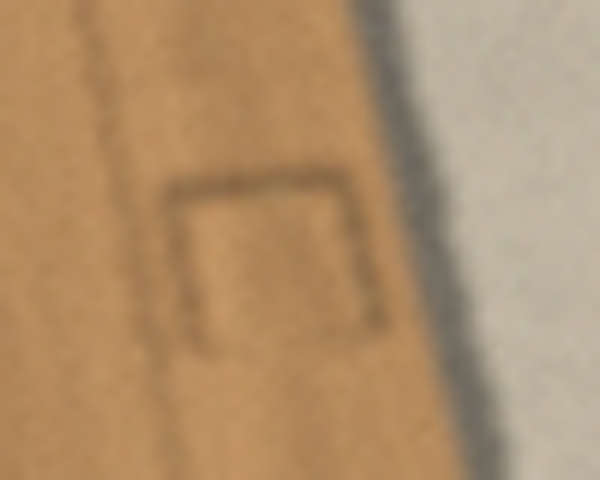

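The zooms show a square outline centred near (338.5,203.6) in the top view and (332.9,171.5) in the side view. It could be a decoy, so I'll check its size and position against the crate frame.

```bash
python3 - <<'E'
from plant import r
from h import *
t=r.read_camera("top");s=r.read_camera("side")
f=lambda p,x,y,k:np.array([(p[0]+.5)/k-.5+x,(p[1]+.5)/k-.5+y])
cs=[ray(t,f(p,235,105,3.9),.22) for p in[(35,201),(683,32),(772,337),(113,516)]]
for c in cs:print(c.round(4))
print("edges",[np.linalg.norm(cs[i]-cs[i-1]).round(4) for i in range(4)])
BR,BL,FL,FR=cs
ey=(FL-FR+BL-BR);ey/=np.linalg.norm(ey);ex=np.cross(ey,[0,0,1]);O=sum(cs)/4
print("O",O.round(4),"ex",ex.round(4),"ey",ey.round(4),"yaw",np.degrees(np.arctan2(ex[1],ex[0])))
cr=lambda p:np.array([(p-O)@ex,(p-O)@ey]).round(4)
tp=[ray(t,f(p,310,180,12),.219) for p in[(202,222),(432,162),(488,348),(256,412)]]
sp=[ray(s,f(p,310,150,12),.219) for p in[(172,188),(348,172),(380,328),(205,350)]]
for n,q in(("top",tp),("side",sp)):
    m=sum(q)/4;print(n,m.round(4),"crate",cr(m),[cr(p).tolist() for p in q])
print(r.get_obs()["clock"])
E
```

```text
[0.7112 0.2648 0.22  ]
[ 0.8403 -0.2187  0.22  ]
[ 0.6092 -0.278   0.22  ]
[0.4783 0.2031 0.22  ]
edges [np.float64(0.241), np.float64(0.5004), np.float64(0.2386), np.float64(0.4985)]
O [ 0.6597 -0.0072  0.22  ] ex [-0.9655 -0.2603  0.    ] ey [ 0.2603 -0.9655  0.    ] yaw -164.90994061073556
top [ 0.5739 -0.0083  0.219 ] crate [ 0.0832 -0.0213] [[0.0596, -0.05], [0.06, 0.0067], [0.1064, 0.0077], [0.1068, -0.0495]]
side [ 0.5731 -0.0108  0.219 ] crate [ 0.0846 -0.0191] [[0.0612, 0.0106], [0.1084, 0.0106], [0.1074, -0.0477], [0.0613, -0.0498]]
0.2
```

Both views agree: the plate's outline measures about 47 x 57 mm including the gap, and its centre is at crate (-84, +20) mm, on the line and in range. Next I'll work out the moves in tool axes.

```bash
cat >> h.py <<'E'
from scipy.spatial.transform import Rotation as Rn
O=np.array([.6597,-.0072,0]);ex=np.array([.9655,.2603,0]);ey=np.array([-.2603,.9655,0])
W=lambda x,y,z:O+ex*x+ey*y+np.array([0,0,z])
C=lambda p:np.array([(p-O)@ex,(p-O)@ey,p[2]])
def st(r,tgt=None):
    o=r.get_obs();R=Rn.from_quat(o["tcp_rot"]);M=R.as_matrix();p=np.array(o["eef_pos"])
    print("t",round(o["clock"],2),"p",p.round(4),"tip crate",C(p-[0,0,r.tips_ahead]).round(4),"F",np.round(o["force"],2),"w",round(o["grip_width"],4))
    G=np.array([[0,0,-1.],ey*1,0*ey]).T; 
    best=None
    for s in(1,-1):
        G=np.column_stack([[0,0,-1.],s*ey,np.cross([0,0,-1.],s*ey)])
        v=(R.inv()*Rn.from_matrix(G)).as_rotvec(degrees=True)
        if best is None or np.linalg.norm(v)<np.linalg.norm(best[0]):best=(v,G)
    print("turn deg",best[0].round(2),"q",np.round(o["joints"],2))
    print("ex,ey in tool",(M.T@ex).round(3),(M.T@ey).round(3))
    if tgt is not None:
        d=tgt+np.array([0,0,r.tips_ahead])-p;print("shift in tool now",(M.T@d).round(4),"after turn",(best[1].T@d).round(4))
E
python3 - <<'E'
from plant import r
from h import *
st(r,W(-.085,.020,.25));t=r.read_camera("top")
for n,uv,z in(("cup",(394,143),.26),("mister",(458,199),.15)):print(n,C(ray(t,uv,z)).round(3),ray(t,uv,z).round(3))
E
```

```text
t 0.2 p [ 0.1435 -0.6079  0.2103] tip crate [-0.6548 -0.4456  0.1913] F [-0.51 -0.37 -0.22] w 0.0871
turn deg [-1.81 -0.01 -0.08] q [-1.08  0.39  0.01 -0.   -1.19 -0.26]
ex,ey in tool [-0.     0.032  0.999] [ 0.001  0.999 -0.032]
shift in tool now [-0.0581  0.4835  0.5548] after turn [-0.0587  0.4656  0.5698]
cup [ 0.036 -0.171  0.26 ] [ 0.739 -0.163  0.26 ]
mister [-0.158 -0.337  0.15 ] [ 0.595 -0.374  0.15 ]
```

```bash
python3 -m inch '[{"xyz":[-0.03,0,0],"angular":[-1.8,0,0],"fingers":1},{"xyz":[-0.035,0.02,0.02],"angular":[0,0,0],"fingers":1},{"xyz":[0,0.035,0.042],"angular":[0,0,0],"fingers":1},{"xyz":[0,0.035,0.042],"angular":[0,0,0],"fingers":1},{"xyz":[0,0.035,0.042],"angular":[0,0,0],"fingers":1},{"xyz":[0,0.035,0.042],"angular":[0,0,0],"fingers":1},{"xyz":[0,0.035,0.042],"angular":[0,0,0],"fingers":1},{"xyz":[0,0.035,0.042],"angular":[0,0,0],"fingers":1},{"xyz":[0,0.035,0.042],"angular":[0,0,0],"fingers":1},{"xyz":[0,0.035,0.042],"angular":[0,0,0],"fingers":1},{"xyz":[0,0.035,0.042],"angular":[0,0,0],"fingers":1}]'
python3 - <<'E'
from plant import r
from h import *
st(r,W(-.085,.020,.25))
E
```

```text
clock: 1.35
eef_pos: [0.4172, -0.2137, 0.2763]
tcp_rot: [-0.093, 0.701, 0.093, 0.701]
force: [1.4, -0.2, 0.4]
grip_width: 0.0071
t 1.35 p [ 0.4172 -0.2137  0.2763] tip crate [-0.2879 -0.1363  0.2573] F [ 1.37 -0.2   0.44] w 0.0071
turn deg [0.   0.05 0.02] q [-0.13  0.07 -0.24  0.   -1.26 -1.18]
ex,ey in tool [ 0.001 -0.     1.   ] [-0.  1.  0.]
shift in tool now [0.0074 0.1563 0.2029] after turn [0.0073 0.1563 0.2029]
```

```bash
python3 -m inch '[{"xyz":[0,0,0],"angular":[0,0,0],"fingers":1},{"xyz":[0,0,0],"angular":[0,0,0],"fingers":1}]'
python3 - <<'E'
from plant import r
from h import *
st(r,W(-.085,.020,.25))
E
```

```text
clock: 1.55
eef_pos: [0.4169, -0.2146, 0.2759]
tcp_rot: [-0.094, 0.701, 0.094, 0.701]
force: [0.7, 0.0, 0.2]
grip_width: 0.0008
t 1.55 p [ 0.4169 -0.2146  0.2759] tip crate [-0.2884 -0.137   0.2569] F [0.68 0.03 0.21] w 0.0008
turn deg [ 0.16 -0.02 -0.01] q [-0.13  0.07 -0.24 -0.   -1.26 -1.18]
ex,ey in tool [-0.    -0.003  1.   ] [0.    1.    0.003]
shift in tool now [0.0068 0.1565 0.2038] after turn [0.0069 0.157  0.2034]
```

```bash
python3 -m inch '[{"xyz":[0,0.026,0.034],"angular":[0,0,0],"fingers":1},{"xyz":[0,0.026,0.034],"angular":[0,0,0],"fingers":1},{"xyz":[0,0.026,0.034],"angular":[0,0,0],"fingers":1},{"xyz":[0,0.026,0.034],"angular":[0,0,0],"fingers":1},{"xyz":[0,0.026,0.034],"angular":[0,0,0],"fingers":1},{"xyz":[0,0.026,0.034],"angular":[0,0,0],"fingers":1},{"xyz":[0,0,0],"angular":[0,0,0],"fingers":1},{"xyz":[0,0,0],"angular":[0,0,0],"fingers":1}]'
python3 - <<'E'
from plant import r
from h import *
import cv2
st(r,W(-.085,.020,.25))
for n,x,y,w,h,s in(("top",235,105,205,140,3.9),("side",255,110,105,165,3.6)):
    i=cv2.cvtColor(r.read_camera(n)["color"],cv2.COLOR_RGB2BGR)[y:y+h,x:x+w]
    cv2.imwrite(f"pics/{n}1.png",cv2.resize(i,None,fx=s,fy=s,interpolation=cv2.INTER_CUBIC))
E
```

```text
clock: 2.35
eef_pos: [0.5728, -0.0129, 0.2752]
tcp_rot: [-0.093, 0.702, 0.092, 0.7]
force: [-0.5, -0.5, 0.6]
grip_width: 0.0006
t 2.35 p [ 0.5728 -0.0129  0.2752] tip crate [-0.0853  0.0171  0.2562] F [-0.45 -0.51  0.65] w 0.0006
turn deg [-0.06 -0.1   0.  ] q [ 0.26  0.26 -0.01  0.   -1.3  -1.57]
ex,ey in tool [-0.002  0.001  1.   ] [-0.     1.    -0.001]
shift in tool now [0.0062 0.0029 0.0003] after turn [0.0062 0.0029 0.0003]
```

View pics/side1.png

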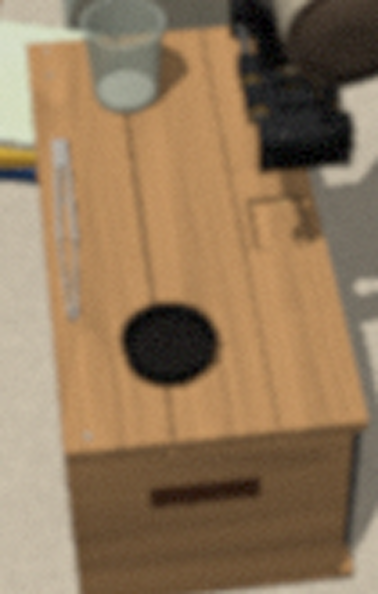

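The gripper body hangs clear of the cup. The fingertips show dark near (305,225), over the plate outline. Now I'll go down.

```bash
python3 -m inch '[{"xyz":[0.015,0.003,0],"angular":[0,0,0],"fingers":1},{"xyz":[0.015,0,0],"angular":[0,0,0],"fingers":1},{"xyz":[0.003,0,0],"angular":[0,0,0],"fingers":1},{"xyz":[0,0,0],"angular":[0,0,0],"fingers":1},{"xyz":[0.003,0,0],"angular":[0,0,0],"fingers":1},{"xyz":[0,0,0],"angular":[0,0,0],"fingers":1}]'
python3 - <<'E'
from plant import r
from h import *
st(r,W(-.085,.020,.217))
E
```

```text
clock: 3.05
eef_pos: [0.5722, -0.0093, 0.2404]
tcp_rot: [-0.093, 0.701, 0.093, 0.701]
force: [-0.2, -0.1, -0.3]
grip_width: 0.0004
t 3.05 p [ 0.5722 -0.0093  0.2404] tip crate [-0.085   0.0207  0.2214] F [-0.24 -0.1  -0.32] w 0.0004
turn deg [-0.03  0.05  0.  ] q [ 0.27  0.28 -0.08  0.   -1.22 -1.57]
ex,ey in tool [0.001 0.001 1.   ] [-0.     1.    -0.001]
shift in tool now [ 0.0044 -0.0007  0.    ] after turn [ 0.0044 -0.0007  0.    ]
```

```bash
python3 -m inch '[{"xyz":[0.002,0,0],"angular":[0,0,0],"fingers":1},{"xyz":[0.002,0,0],"angular":[0,0,0],"fingers":1},{"xyz":[0,0,0],"angular":[0,0,0],"fingers":1},{"xyz":[0,0,0],"angular":[0,0,0],"fingers":1}]'
python3 - <<'E'
from plant import r
from h import *
st(r)
E
```

```text
clock: 3.45
eef_pos: [0.5722, -0.009, 0.2359]
tcp_rot: [-0.093, 0.701, 0.093, 0.701]
force: [-0.1, -0.5, -0.1]
grip_width: 0.0002
t 3.45 p [ 0.5722 -0.009   0.2359] tip crate [-0.085   0.0211  0.2169] F [-0.14 -0.53 -0.12] w 0.0002
turn deg [ 0.   -0.01  0.  ] q [ 0.27  0.28 -0.08  0.   -1.21 -1.57]
ex,ey in tool [-0. -0.  1.] [-0.  1.  0.]
```

The tip is already below the board surface (z 0.217) with no stop, so it is over the plate. I'll press on.

```bash
python3 -m inch '[{"xyz":[0.002,0,0],"angular":[0,0,0],"fingers":1},{"xyz":[0.001,0,0],"angular":[0,0,0],"fingers":1},{"xyz":[0.001,0,0],"angular":[0,0,0],"fingers":1},{"xyz":[0,0,0],"angular":[0,0,0],"fingers":1}]'
python3 - <<'E'
from plant import r
from h import *
st(r)
E
```

```text
clock: 3.85
eef_pos: [0.5721, -0.0091, 0.2317]
tcp_rot: [-0.093, 0.701, 0.093, 0.701]
force: [-0.1, 1.0, -0.7]
grip_width: 0.0007
t 3.85 p [ 0.5721 -0.0091  0.2317] tip crate [-0.0851  0.021   0.2127] F [-0.12  0.97 -0.68] w 0.0007
turn deg [-0.01 -0.02 -0.  ] q [ 0.27  0.28 -0.09 -0.   -1.2  -1.57]
ex,ey in tool [-0.  0.  1.] [ 0.  1. -0.]
```

```bash
python3 -m inch '[{"xyz":[0.001,0,0],"angular":[0,0,0],"fingers":1},{"xyz":[0.001,0,0],"angular":[0,0,0],"fingers":1},{"xyz":[0,0,0],"angular":[0,0,0],"fingers":1}]'
python3 - <<'E'
from plant import r
from h import *
import cv2
st(r)
for n,x,y,w,h,s in(("top",235,105,205,140,3.9),("side",255,110,105,165,3.6)):
    i=cv2.cvtColor(r.read_camera(n)["color"],cv2.COLOR_RGB2BGR)[y:y+h,x:x+w]
    cv2.imwrite(f"pics/{n}2.png",cv2.resize(i,None,fx=s,fy=s,interpolation=cv2.INTER_CUBIC))
E
```

```text
clock: 4.15
eef_pos: [0.5721, -0.009, 0.2298]
tcp_rot: [-0.093, 0.701, 0.093, 0.701]
force: [-0.1, 0.6, -0.7]
grip_width: 0.0004
t 4.15 p [ 0.5721 -0.009   0.2298] tip crate [-0.0851  0.021   0.2108] F [-0.08  0.6  -0.73] w 0.0004
turn deg [-0.01 -0.02 -0.  ] q [ 0.27  0.28 -0.09 -0.   -1.19 -1.57]
ex,ey in tool [-0.  0.  1.] [ 0.  1. -0.]
```

View pics/side2.png

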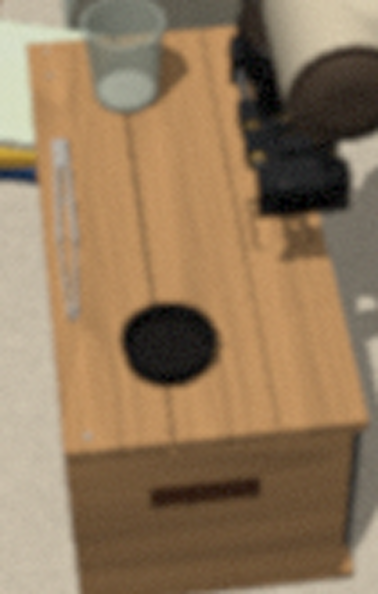

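View pics/top2.png

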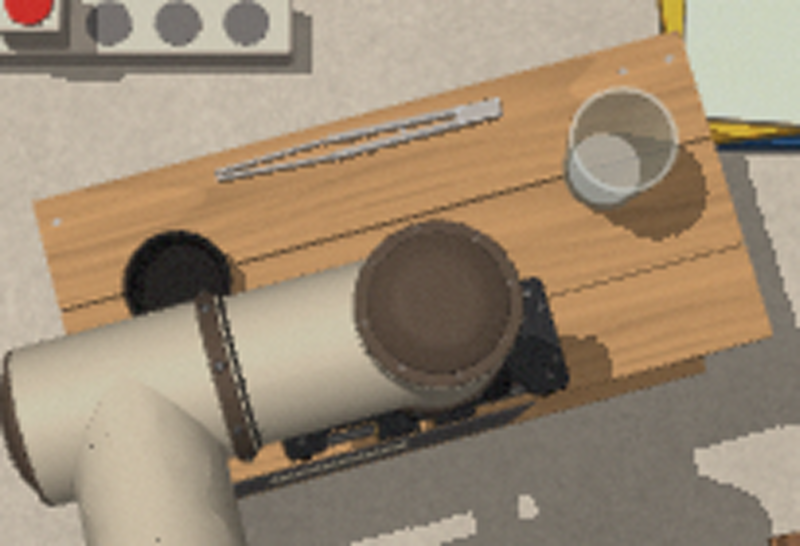

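```bash
python3 - <<'E'
from plant import r
from h import *
print(r.tips_ahead, np.round(r.get_obs()["wrist_torque"],2),np.round(r.get_obs()["tau"],2))
import cv2
s=r.read_camera("side");i=cv2.cvtColor(s["color"],cv2.COLOR_RGB2BGR)
f=6;z=cv2.resize(i[130:220,300:400],None,fx=f,fy=f,interpolation=cv2.INTER_CUBIC)
for p in[W(-.085,.02,.211),W(-.085,.02,.281)]+[W(-.085+a,.021+b,.211) for a in(-.0095,.0095) for b in(-.015,.015)]:
    q=(proj(s,p)-[300,130])*f;cv2.circle(z,tuple(int(v) for v in q),3,(0,0,255),-1)
cv2.imwrite("pics/side3.png",z)
E
python3 -m inch '[{"xyz":[0.001,0,0],"angular":[0,0,0],"fingers":1},{"xyz":[0.001,0,0],"angular":[0,0,0],"fingers":1},{"xyz":[0,0,0],"angular":[0,0,0],"fingers":1}]'
```

```text
0.019 [0.01 0.   0.04] [  0.   -33.67  18.63   4.17  -0.08  -0.  ]
clock: 4.6
eef_pos: [0.572, -0.009, 0.2277]
tcp_rot: [-0.093, 0.701, 0.093, 0.701]
force: [-0.1, 0.5, -0.3]
grip_width: 0.0003
```

View pics/side3.png

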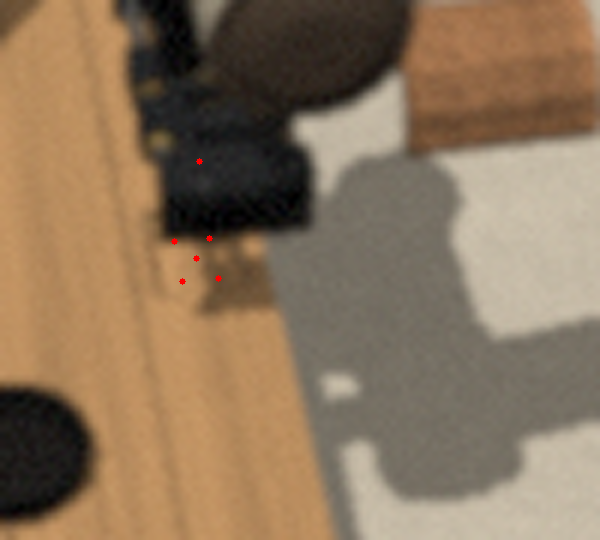

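```bash
python3 - <<'E'
from plant import r
from h import *
import cv2
def draw(n,x,y,w,h,f,out):
    s=r.read_camera(n);i=cv2.cvtColor(s["color"],cv2.COLOR_RGB2BGR)
    z=cv2.resize(i[y:y+h,x:x+w],None,fx=f,fy=f,interpolation=cv2.INTER_CUBIC)
    P=lambda p:tuple(int(v) for v in (proj(s,p)-[x,y])*f)
    def box(a,b,z0,z1,c):
        q=[(-a,-b),(a,-b),(a,b),(-a,b)]
        for k in range(4):
            u,v=q[k-1],q[k]
            for zz in(z0,z1):cv2.line(z,P(W(-.085+u[0],.021+u[1],zz)),P(W(-.085+v[0],.021+v[1],zz)),c,1)
            cv2.line(z,P(W(-.085+v[0],.021+v[1],z0)),P(W(-.085+v[0],.021+v[1],z1)),c,1)
    box(.0375,.095,.279,.33,(0,255,0));box(.0095,.015,.209,.279,(0,0,255))
    cv2.imwrite(out,z)
draw("side",270,90,130,130,4.6,"pics/side4.png");draw("top",280,130,120,110,5,"pics/top4.png")
E
```

```text
(no output)
```

View pics/side4.png

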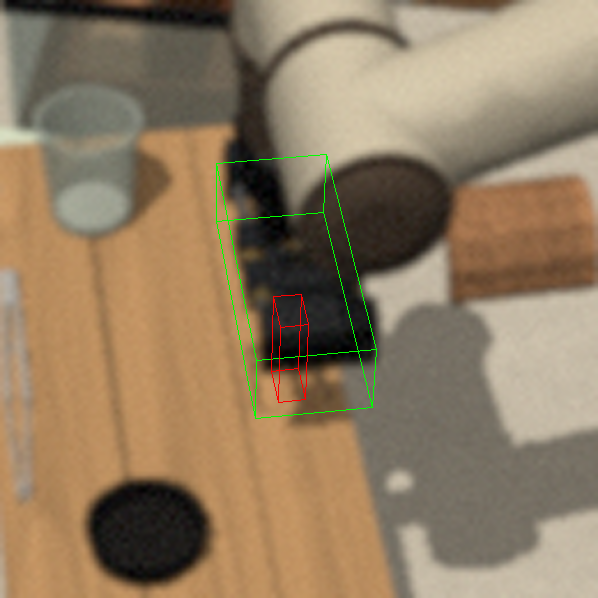

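View pics/top4.png

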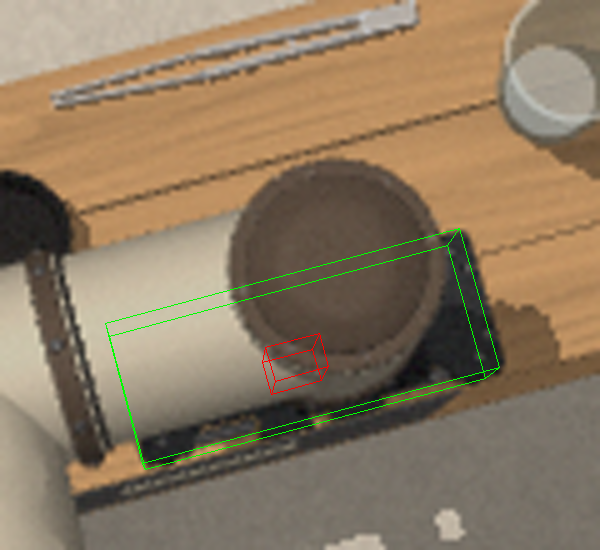

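In the side view the gripper appears about 40 mm higher than the readings imply: no finger shows where the red box at (290,350) predicts it. I'll look closer without the overlay.

```bash
python3 - <<'E'
from plant import r
from h import *
import cv2
i=cv2.cvtColor(r.read_camera("side")["color"],cv2.COLOR_RGB2BGR)
z=i[115:190,315:365].astype(float);z=np.clip(255*(z/255)**.45,0,255).astype(np.uint8)
cv2.imwrite("pics/side5.png",cv2.resize(z,None,fx=8,fy=8,interpolation=cv2.INTER_CUBIC))
st(r)
E
```

```text
t 4.75 p [ 0.5722 -0.009   0.228 ] tip crate [-0.085  0.021  0.209] F [-0.2   0.31 -0.33] w 0.0007
turn deg [-0.  0.  0.] q [ 0.27  0.28 -0.1   0.   -1.19 -1.57]
ex,ey in tool [0. 0. 1.] [-0.  1. -0.]
```

View pics/side5.png

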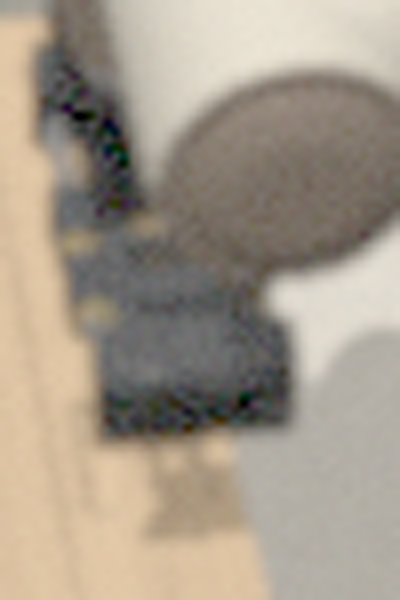

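The fingers are hidden behind the body in this view and no contact force shows yet. I'll keep lowering in small, checked steps.

```bash
for k in 1; do python3 -m inch '[{"xyz":[0.0015,0,0],"angular":[0,0,0],"fingers":1},{"xyz":[0.0015,0,0],"angular":[0,0,0],"fingers":1}]'; done
```

```text
clock: 4.95
eef_pos: [0.5722, -0.009, 0.2249]
tcp_rot: [-0.093, 0.701, 0.093, 0.701]
force: [-0.1, 0.2, 0.4]
grip_width: 0.0005
```

```bash
python3 -m inch '[{"xyz":[0.0015,0,0],"angular":[0,0,0],"fingers":1},{"xyz":[0.0015,0,0],"angular":[0,0,0],"fingers":1}]'
```

```text
clock: 5.15
eef_pos: [0.5721, -0.009, 0.2217]
tcp_rot: [-0.093, 0.701, 0.093, 0.701]
force: [0.1, 0.3, 1.0]
grip_width: 0.0004
```

```bash
python3 -m inch '[{"xyz":[0.0015,0,0],"angular":[0,0,0],"fingers":1},{"xyz":[0.0015,0,0],"angular":[0,0,0],"fingers":1}]'
```

```text
clock: 5.35
eef_pos: [0.5721, -0.009, 0.2188]
tcp_rot: [-0.093, 0.701, 0.093, 0.701]
force: [-0.6, 0.0, -0.9]
grip_width: 0.0003
```

```bash
python3 -m inch '[{"xyz":[0.0015,0,0],"angular":[0,0,0],"fingers":1},{"xyz":[0.0015,0,0],"angular":[0,0,0],"fingers":1}]'
```

```text
clock: 5.55
eef_pos: [0.5722, -0.009, 0.2158]
tcp_rot: [-0.093, 0.701, 0.093, 0.701]
force: [0.8, -0.2, -0.6]
grip_width: 0.0005
```

```bash
python3 - <<'E'
from plant import r
from h import *
import cv2
st(r);o=r.get_obs();print(np.round(o["wrist_torque"],2))
i=cv2.cvtColor(r.read_camera("side")["color"],cv2.COLOR_RGB2BGR)
z=i[115:190,305:375].astype(float);z=np.clip(255*(z/255)**.45,0,255).astype(np.uint8)
cv2.imwrite("pics/side6.png",cv2.resize(z,None,fx=8,fy=8,interpolation=cv2.INTER_CUBIC))
i=cv2.cvtColor(r.read_camera("top")["color"],cv2.COLOR_RGB2BGR)
cv2.imwrite("pics/top6.png",cv2.resize(i[150:245,250:400],None,fx=5,fy=5,interpolation=cv2.INTER_CUBIC))
E
```

```text
t 5.55 p [ 0.5722 -0.009   0.2158] tip crate [-0.085   0.021   0.1968] F [ 0.79 -0.22 -0.55] w 0.0005
turn deg [-0.01 -0.    0.  ] q [ 0.27  0.29 -0.12  0.   -1.16 -1.57]
ex,ey in tool [-0.  0.  1.] [-0.  1. -0.]
[-0.03 -0.03 -0.01]
```

View pics/side6.png

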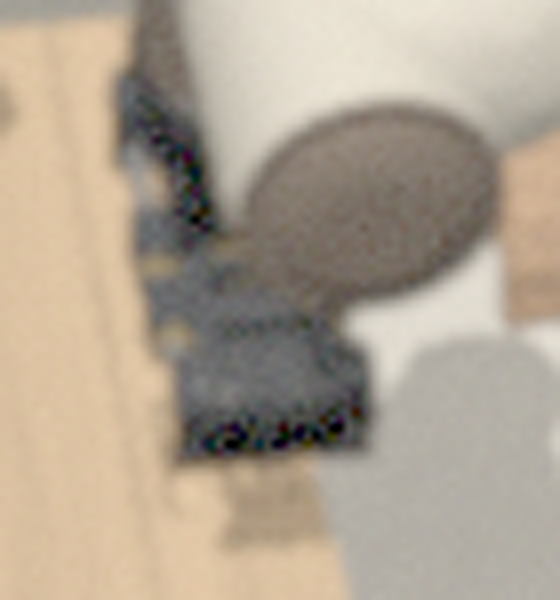

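View pics/top6.png

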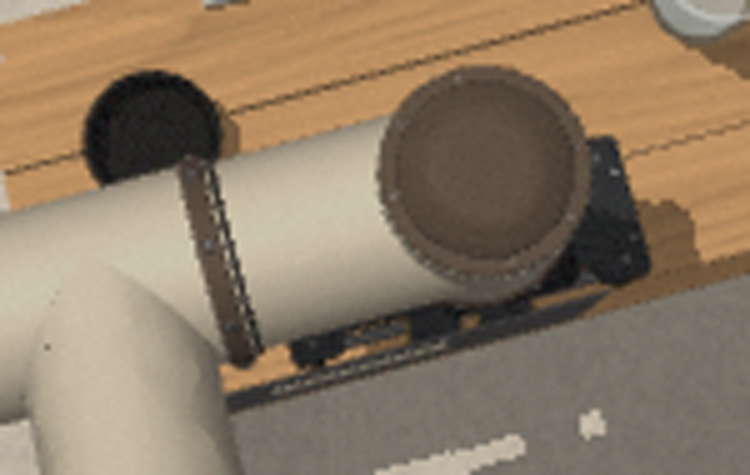

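```bash
python3 -m inch '[{"xyz":[0.0015,0,0],"angular":[0,0,0],"fingers":1},{"xyz":[0.0015,0,0],"angular":[0,0,0],"fingers":1}]'
```

```text
clock: 5.85
eef_pos: [0.5722, -0.009, 0.2129]
tcp_rot: [-0.093, 0.701, 0.093, 0.701]
force: [-0.1, -0.8, -0.5]
grip_width: 0.0004
```

```bash
python3 -m inch '[{"xyz":[0.0015,0,0],"angular":[0,0,0],"fingers":1},{"xyz":[0.0015,0,0],"angular":[0,0,0],"fingers":1}]'
```

```text
clock: 6.05
eef_pos: [0.5722, -0.009, 0.2098]
tcp_rot: [-0.093, 0.701, 0.093, 0.701]
force: [0.5, 0.8, 0.5]
grip_width: 0.0004
```

```bash
python3 -m inch '[{"xyz":[0.0015,0,0],"angular":[0,0,0],"fingers":1},{"xyz":[0.0015,0,0],"angular":[0,0,0],"fingers":1}]'
```

```text
clock: 6.25
eef_pos: [0.5721, -0.009, 0.2068]
tcp_rot: [-0.093, 0.701, 0.093, 0.701]
force: [-0.6, 0.4, 0.0]
grip_width: 0.0002
```

```bash
python3 -m inch '[{"xyz":[0.0015,0,0],"angular":[0,0,0],"fingers":1},{"xyz":[0.0015,0,0],"angular":[0,0,0],"fingers":1}]'
```

```text
clock: 6.45
eef_pos: [0.5722, -0.0091, 0.2046]
tcp_rot: [-0.093, 0.701, 0.093, 0.701]
force: [-1.0, 1.3, 4.1]
grip_width: 0.0006
```

```bash
python3 -m inch '[{"xyz":[0.0015,0,0],"angular":[0,0,0],"fingers":1},{"xyz":[0.0015,0,0],"angular":[0,0,0],"fingers":1}]'
```

```text
clock: 6.65
eef_pos: [0.5722, -0.009, 0.2013]
tcp_rot: [-0.093, 0.701, 0.093, 0.701]
force: [-1.3, 0.5, 3.7]
grip_width: 0.0002
```

```bash
python3 - <<'E'
from plant import r
from h import *
import cv2
i=cv2.cvtColor(r.read_camera("side")["color"],cv2.COLOR_RGB2BGR)
z=i[115:190,305:375].astype(float);z=np.clip(255*(z/255)**.45,0,255).astype(np.uint8)
cv2.imwrite("pics/side7.png",cv2.resize(z,None,fx=8,fy=8,interpolation=cv2.INTER_CUBIC))
E
```

```text
(no output)
```

View pics/side7.png

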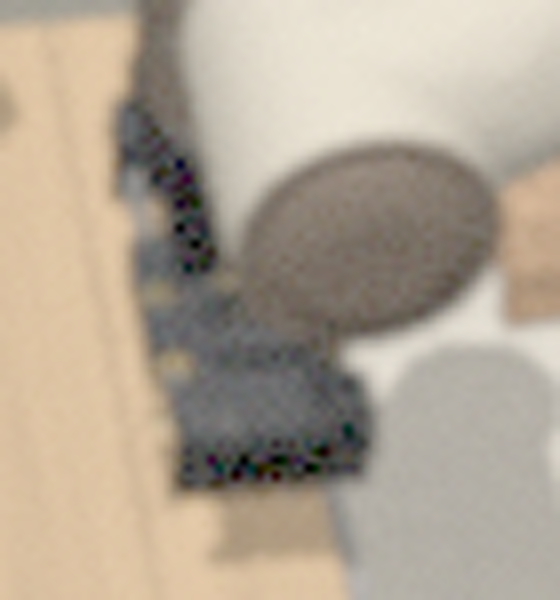

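Contact: about 4 N, and the tip is sinking in, so it is on the plate. The real tips are about 32 mm higher than the readings gave. I'll press the rest.

```bash
python3 -m inch '[{"xyz":[0.001,0,0],"angular":[0,0,0],"fingers":1},{"xyz":[0.001,0,0],"angular":[0,0,0],"fingers":1}]'
```

```text
clock: 6.9
eef_pos: [0.5722, -0.0091, 0.2003]
tcp_rot: [-0.093, 0.701, 0.093, 0.701]
force: [-4.6, 2.6, 12.1]
grip_width: 0.0004
```

```bash
python3 - <<'E'
from plant import r
from h import *
import cv2
st(r)
i=cv2.cvtColor(r.read_camera("top")["color"],cv2.COLOR_RGB2BGR)
cv2.imwrite("pics/top8.png",cv2.resize(i[150:250,240:440],None,fx=4,fy=4,interpolation=cv2.INTER_CUBIC))
E
```

```text
t 6.9 p [ 0.5722 -0.0091  0.2003] tip crate [-0.0849  0.021   0.1813] F [-4.59  2.61 12.1 ] w 0.0004
turn deg [0.02 0.03 0.03] q [ 0.27  0.3  -0.14  0.   -1.13 -1.57]
ex,ey in tool [ 0.001 -0.     1.   ] [-0.001  1.     0.   ]
```

View pics/top8.png

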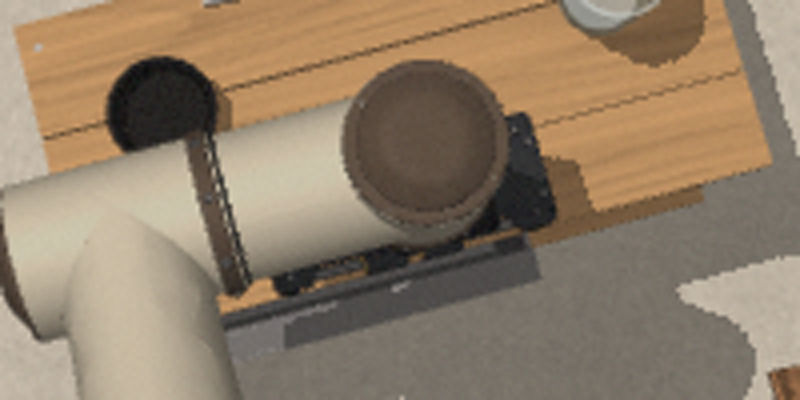

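The bin is springing out: its rim now shows in front of the crate near (400,285). Full press reads 12 N at TCP z 0.2005, so real tip z is the reading plus about 30.7 mm. I'll rise now.

```bash
python3 -m inch '[{"xyz":[-0.003,0,0],"angular":[0,0,0],"fingers":1},{"xyz":[-0.02,0,0],"angular":[0,0,0],"fingers":1},{"xyz":[-0.02,0,0],"angular":[0,0,0],"fingers":1},{"xyz":[-0.012,0,0],"angular":[0,0,0],"fingers":1},{"xyz":[0,0,0],"angular":[0,0,0],"fingers":1},{"xyz":[0,0,0],"angular":[0,0,0],"fingers":1},{"xyz":[0,0,0],"angular":[0,0,0],"fingers":1},{"xyz":[0,0,0],"angular":[0,0,0],"fingers":1},{"xyz":[0,0,0],"angular":[0,0,0],"fingers":1}]'
python3 - <<'E'
from plant import r
from h import *
import cv2
st(r)
def draw(n,x,y,w,h,f,out):
    s=r.read_camera(n);i=cv2.cvtColor(s["color"],cv2.COLOR_RGB2BGR)
    z=cv2.resize(i[y:y+h,x:x+w],None,fx=f,fy=f,interpolation=cv2.INTER_CUBIC)
    P=lambda p:tuple(int(v) for v in (proj(s,p)-[x,y])*f)
    for y_ in(-.071,.079,.229):cv2.circle(z,P(W(-.179,y_,.19)),3,(0,0,255),-1)
    cv2.imwrite(out,z)
draw("top",240,130,200,130,4,"pics/top9.png");draw("side",255,110,130,165,3.6,"pics/side9.png")
E
```

```text
clock: 7.85
eef_pos: [0.5719, -0.0091, 0.2532]
tcp_rot: [-0.093, 0.701, 0.093, 0.701]
force: [-0.1, 0.2, -0.7]
grip_width: 0.0003
t 7.85 p [ 0.5719 -0.0091  0.2532] tip crate [-0.0853  0.021   0.2342] F [-0.08  0.16 -0.7 ] w 0.0003
turn deg [-0.01 -0.08 -0.01] q [ 0.27  0.27 -0.06 -0.   -1.25 -1.57]
ex,ey in tool [-0.001  0.     1.   ] [ 0.  1. -0.]
```

View pics/top9.png

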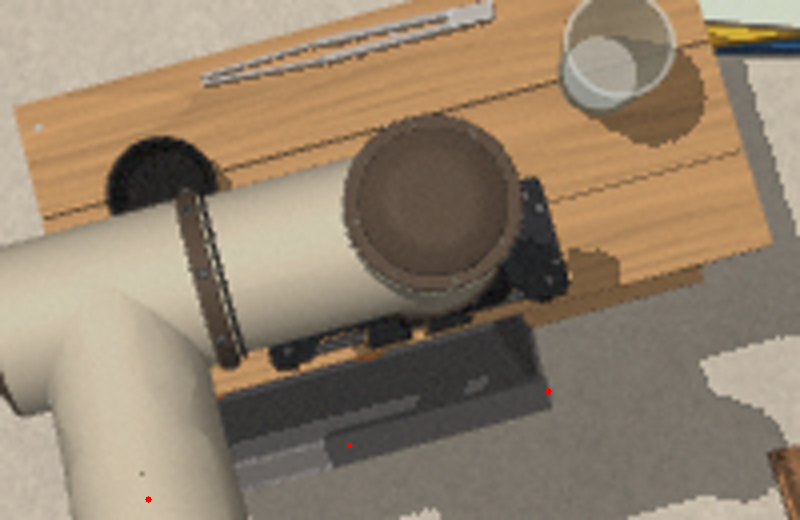

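View pics/side9.png

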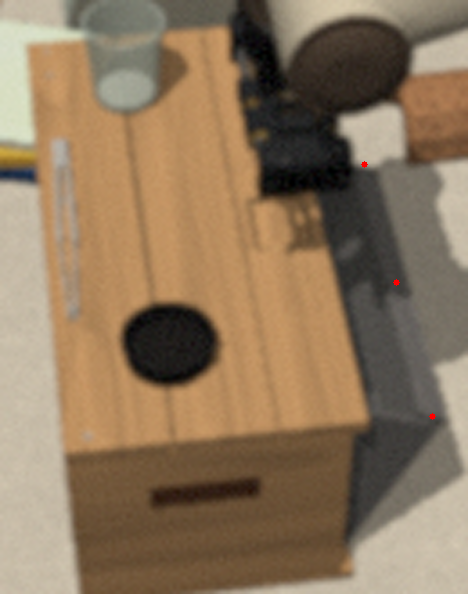

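The bin is ajar at about 0.42: the predicted rim points fall on the rim in both views. Next I'll move out over the gap (crate x -141, y +50) and go down beside the lip.

```bash
python3 -m inch '[{"xyz":[0,0.01,-0.019],"angular":[0,0,0],"fingers":1},{"xyz":[0,0.01,-0.019],"angular":[0,0,0],"fingers":1},{"xyz":[0,0.01,-0.018],"angular":[0,0,0],"fingers":1},{"xyz":[0.02,0,0],"angular":[0,0,0],"fingers":1},{"xyz":[0.02,0,0],"angular":[0,0,0],"fingers":1},{"xyz":[0,0,0],"angular":[0,0,0],"fingers":1}]'
python3 - <<'E'
from plant import r
from h import *
import cv2
st(r,W(-.141,.05,.134))
def draw(n,x,y,w,h,f,out):
    s=r.read_camera(n);i=cv2.cvtColor(s["color"],cv2.COLOR_RGB2BGR)
    cv2.imwrite(out,cv2.resize(i[y:y+h,x:x+w],None,fx=f,fy=f,interpolation=cv2.INTER_CUBIC))
draw("top",240,130,200,130,4,"pics/top10.png");draw("side",255,110,130,165,3.6,"pics/side10.png")
E
```

```text
clock: 8.55
eef_pos: [0.5083, 0.0051, 0.2116]
tcp_rot: [-0.093, 0.703, 0.093, 0.699]
force: [0.1, 0.1, -0.4]
grip_width: 0.0005
t 8.55 p [0.5083 0.0051 0.2116] tip crate [-0.143   0.0513  0.1926] F [ 0.05  0.07 -0.38] w 0.0005
turn deg [-0.02 -0.32 -0.04] q [ 0.33  0.19 -0.27 -0.   -1.12 -1.64]
ex,ey in tool [-0.006  0.     1.   ] [ 0.001  1.    -0.   ]
shift in tool now [ 0.0586 -0.0014  0.0023] after turn [ 0.0586 -0.0013  0.002 ]
```

View pics/top10.png

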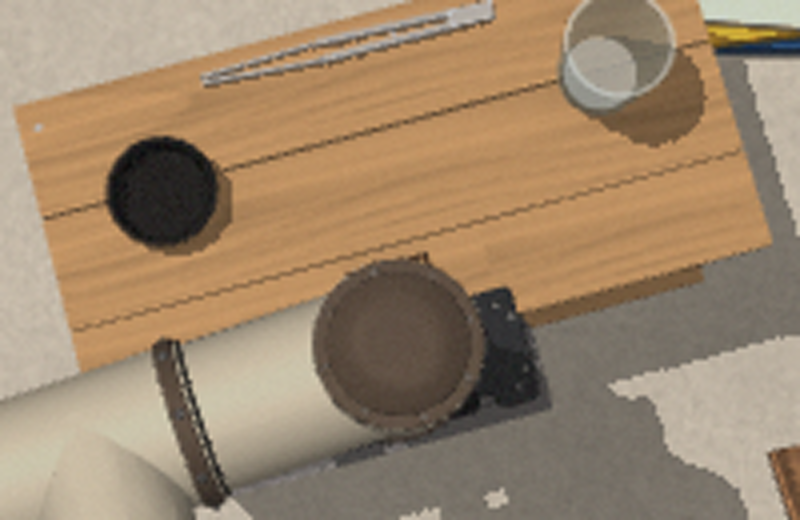

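View pics/side10.png

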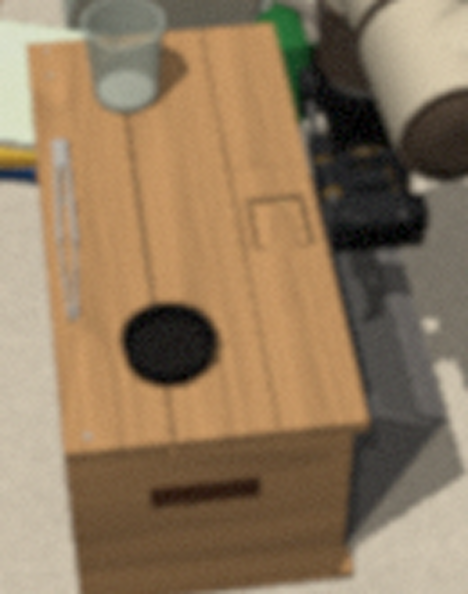

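The gripper is over the gap. I'll lower into it in checked stages.

```bash
python3 -m inch '[{"xyz":[0.01,0,0.002],"angular":[0,0,0],"fingers":1},{"xyz":[0.01,0,0],"angular":[0,0,0],"fingers":1},{"xyz":[0.01,0,0],"angular":[0,0,0],"fingers":1},{"xyz":[0.004,0,0],"angular":[0,0,0],"fingers":1}]'
```

```text
clock: 9.05
eef_pos: [0.5114, 0.0057, 0.1784]
tcp_rot: [-0.093, 0.702, 0.093, 0.7]
force: [-0.6, -0.6, -1.0]
grip_width: 0.0002
```

```bash
python3 -m inch '[{"xyz":[0.006,0,0],"angular":[0,0,0],"fingers":1},{"xyz":[0.006,0,0],"angular":[0,0,0],"fingers":1}]'
```

```text
clock: 9.25
eef_pos: [0.5123, 0.0059, 0.1676]
tcp_rot: [-0.093, 0.701, 0.093, 0.701]
force: [-0.2, 0.7, -0.4]
grip_width: 0.0003
```

```bash
python3 -m inch '[{"xyz":[0.006,0,0],"angular":[0,0,0],"fingers":1},{"xyz":[0.005,0,0],"angular":[0,0,0],"fingers":1},{"xyz":[0,0,0],"angular":[0,0,0],"fingers":1}]'
python3 - <<'E'
from plant import r
from h import *
st(r,W(-.141,.05,.134))
E
```

```text
clock: 9.55
eef_pos: [0.5117, 0.0058, 0.1561]
tcp_rot: [-0.093, 0.702, 0.093, 0.7]
force: [-0.2, 0.1, 0.8]
grip_width: 0.0005
t 9.55 p [0.5117 0.0058 0.1561] tip crate [-0.1395  0.0511  0.1371] F [-0.18  0.13  0.76] w 0.0005
turn deg [-0.01 -0.09 -0.  ] q [ 0.33  0.24 -0.35 -0.   -0.98 -1.64]
ex,ey in tool [-0.002  0.     1.   ] [ 0.  1. -0.]
shift in tool now [ 0.0031 -0.0011 -0.0015] after turn [ 0.0031 -0.0011 -0.0015]
```

```bash
python3 -m inch '[{"xyz":[0.003,0,-0.006],"angular":[0,0,0],"fingers":1},{"xyz":[0.003,0,-0.006],"angular":[0,0,0],"fingers":1},{"xyz":[0.002,0,-0.006],"angular":[0,0,0],"fingers":1},{"xyz":[0.002,0,-0.006],"angular":[0,0,0],"fingers":1}]'
```

```text
clock: 9.95
eef_pos: [0.4889, -0.0003, 0.147]
tcp_rot: [-0.093, 0.7, 0.093, 0.701]
force: [1.4, 1.2, -1.1]
grip_width: 0.0007
```

```bash
python3 -m inch '[{"xyz":[0.003,0,-0.006],"angular":[0,0,0],"fingers":1},{"xyz":[0.003,0,-0.006],"angular":[0,0,0],"fingers":1},{"xyz":[0.003,0,-0.006],"angular":[0,0,0],"fingers":1}]'
```

```text
clock: 10.25
eef_pos: [0.4714, -0.0051, 0.1377]
tcp_rot: [-0.093, 0.701, 0.093, 0.701]
force: [1.6, 0.5, -0.8]
grip_width: 0.0001
```

```bash
python3 - <<'E'
from plant import r
from h import *
import cv2
st(r)
def draw(n,x,y,w,h,f,out):
    s=r.read_camera(n);i=cv2.cvtColor(s["color"],cv2.COLOR_RGB2BGR)
    cv2.imwrite(out,cv2.resize(i[y:y+h,x:x+w],None,fx=f,fy=f,interpolation=cv2.INTER_CUBIC))
draw("side",255,110,130,165,3.6,"pics/side11.png")
E
```

```text
t 10.25 p [ 0.4714 -0.0051  0.1377] tip crate [-0.1813  0.0511  0.1187] F [ 1.55  0.51 -0.75] w 0.0001
turn deg [-0.01  0.04 -0.01] q [ 0.34  0.2  -0.46 -0.   -0.91 -1.64]
ex,ey in tool [0.001 0.    1.   ] [ 0.  1. -0.]
```

View pics/side11.png

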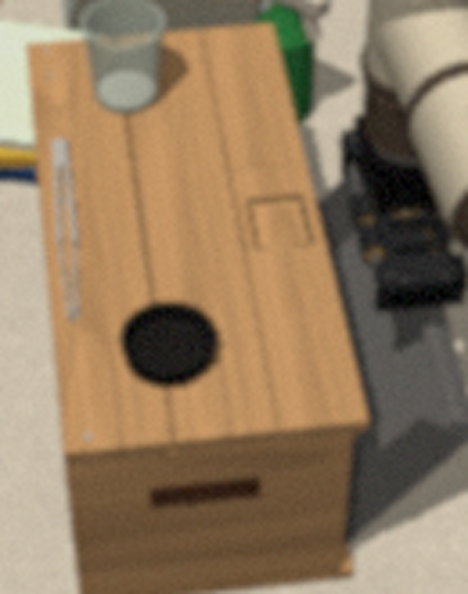

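It is pushing at about 1.6 N and the rim is moving out, seen at (440,400). I'll continue to the stop.

```bash
python3 -m inch '[{"xyz":[0.003,0,-0.006],"angular":[0,0,0],"fingers":1},{"xyz":[0.003,0,-0.006],"angular":[0,0,0],"fingers":1},{"xyz":[0.003,0,-0.006],"angular":[0,0,0],"fingers":1}]'
```

```text
clock: 10.6
eef_pos: [0.4542, -0.0097, 0.1287]
tcp_rot: [-0.093, 0.701, 0.093, 0.701]
force: [2.6, 1.0, -2.0]
grip_width: 0.0003
```

```bash
python3 -m inch '[{"xyz":[0.002,0,-0.003],"angular":[0,0,0],"fingers":1},{"xyz":[0.002,0,-0.003],"angular":[0,0,0],"fingers":1},{"xyz":[0,0,-0.002],"angular":[0,0,0],"fingers":1}]'
```

```text
clock: 10.9
eef_pos: [0.4506, -0.0107, 0.1266]
tcp_rot: [-0.093, 0.697, 0.094, 0.704]
force: [9.6, 1.7, -1.9]
grip_width: 0.0004
```

```bash
python3 - <<'E'
from plant import r
from h import *
st(r)
E
```

```text
t 10.9 p [ 0.4506 -0.0107  0.1266] tip crate [-0.2028  0.051   0.1076] F [ 9.61  1.66 -1.94] w 0.0004
turn deg [0.08 0.56 0.04] q [ 0.34  0.17 -0.53  0.   -0.86 -1.65]
ex,ey in tool [ 0.01  -0.001  1.   ] [-0.001  1.     0.001]
```

The force rose to 9.6 N and the motion stalled within a few mm of the predicted stop. One more small nudge, then I'll back off, rise and look.

```bash
python3 -m inch '[{"xyz":[0,0,-0.003],"angular":[0,0,0],"fingers":1},{"xyz":[0,0,-0.002],"angular":[0,0,0],"fingers":1},{"xyz":[0,0,0],"angular":[0,0,0],"fingers":1}]'
```

```text
clock: 11.2
eef_pos: [0.4503, -0.0106, 0.1271]
tcp_rot: [-0.093, 0.694, 0.094, 0.708]
force: [17.5, 2.2, -9.2]
grip_width: 0.0006
```

```bash
python3 -m inch '[{"xyz":[0,0,0.01],"angular":[0,0,0],"fingers":1},{"xyz":[0,0,0.012],"angular":[0,0,0],"fingers":1},{"xyz":[-0.01,0,0],"angular":[0,0,0],"fingers":1},{"xyz":[-0.03,0,0],"angular":[0,0,0],"fingers":1},{"xyz":[-0.035,0,0],"angular":[0,0,0],"fingers":1},{"xyz":[-0.035,0,0],"angular":[0,0,0],"fingers":1},{"xyz":[-0.03,0,0],"angular":[0,0,0],"fingers":1},{"xyz":[0,0,0],"angular":[0,0,0],"fingers":1}]'
python3 - <<'E'
from plant import r
from h import *
st(r)
E
```

```text
clock: 12.0
eef_pos: [0.4644, -0.0075, 0.2699]
tcp_rot: [-0.093, 0.698, 0.093, 0.704]
force: [-1.0, -0.7, -0.7]
grip_width: 0.0005
t 12.0 p [ 0.4644 -0.0075  0.2699] tip crate [-0.1886  0.0506  0.2509] F [-0.98 -0.67 -0.72] w 0.0005
turn deg [0.01 0.47 0.06] q [ 0.34  0.06 -0.27  0.   -1.23 -1.64]
ex,ey in tool [ 0.008 -0.     1.   ] [-0.001  1.     0.   ]
```

```bash
python3 -m inch '[{"xyz":[0,-0.03,-0.02],"angular":[0,0,0],"fingers":1},{"xyz":[0,-0.035,-0.02],"angular":[0,0,0],"fingers":1},{"xyz":[0,-0.035,-0.02],"angular":[0,0,0],"fingers":1},{"xyz":[0,-0.035,-0.02],"angular":[0,0,0],"fingers":1},{"xyz":[0,-0.035,-0.02],"angular":[0,0,0],"fingers":1},{"xyz":[0,-0.035,-0.01],"angular":[0,0,0],"fingers":1},{"xyz":[0,-0.035,0],"angular":[0,0,0],"fingers":1},{"xyz":[0,-0.02,0],"angular":[0,0,0],"fingers":1},{"xyz":[0,0,0],"angular":[0,0,0],"fingers":1}]'
python3 - <<'E'
from plant import r
from h import *
import cv2
st(r)
def draw(n,x,y,w,h,f,out):
    s=r.read_camera(n);i=cv2.cvtColor(s["color"],cv2.COLOR_RGB2BGR)
    z=cv2.resize(i[y:y+h,x:x+w],None,fx=f,fy=f,interpolation=cv2.INTER_CUBIC)
    P=lambda p:tuple(int(v) for v in (proj(s,p)-[x,y])*f)
    for y_ in(-.071,.079,.229):cv2.circle(z,P(W(-.234,y_,.152)),3,(0,0,255),1)
    cv2.imwrite(out,z)
draw("top",230,90,240,190,3.3,"pics/top12.png");draw("side",255,90,150,190,3.1,"pics/side12.png")
E
```

```text
clock: 12.9
eef_pos: [0.4234, -0.2886, 0.2636]
tcp_rot: [-0.091, 0.702, 0.092, 0.7]
force: [-0.4, 1.2, 0.0]
grip_width: 0.0008
t 12.9 p [ 0.4234 -0.2886  0.2636] tip crate [-0.3014 -0.2102  0.2446] F [-0.39  1.24  0.02] w 0.0008
turn deg [-0.21 -0.18 -0.11] q [-0.28  0.16 -0.17 -0.   -1.24 -1.03]
ex,ey in tool [-0.003  0.004  1.   ] [ 0.002  1.    -0.004]
```

View pics/top12.png

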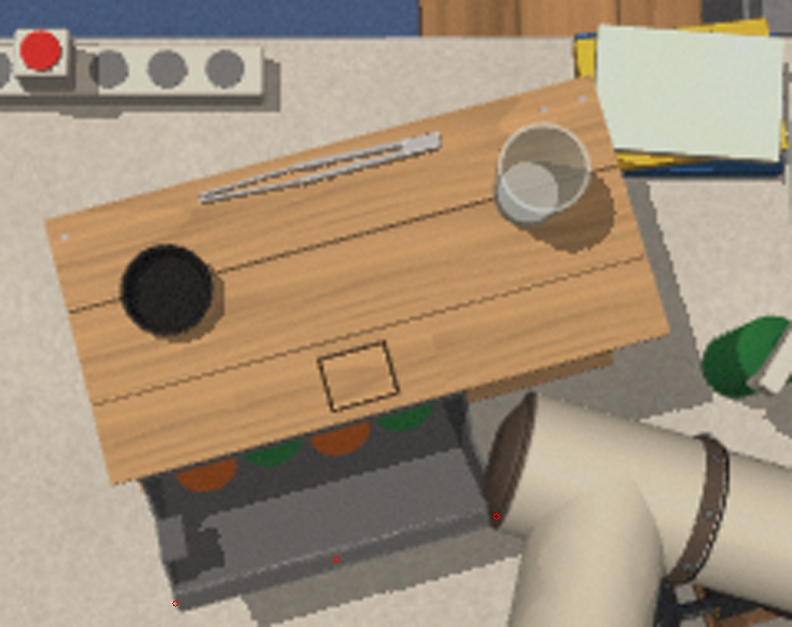

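View pics/side12.png

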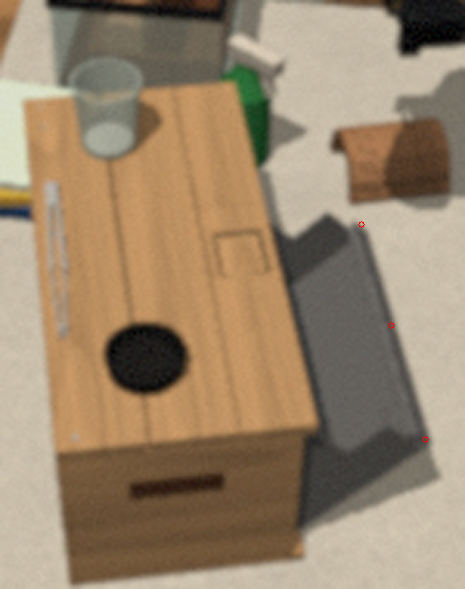

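Both views show the rim on the predicted stop positions, e.g. (336,559) in the top view. The dish, cup, forceps, mister and cork cave are where they were, and the arm is clear. Handing in.

```bash
python3 -c "
from plant import r
print(r.hand_in())"
```

```text
the job is handed in; nothing more can be done
None
```

The bin is open at its stop, and I handed the job in at 12.9 s on the robot's clock. Handing in gave no verdict.

- **Catch:** I saw the plate's faint gap in both views at crate (-84, +20) mm. The fingertip met it and sank in at about 4 N, then stopped at 12 N fully pressed. The bin sprang to about 0.42 rad.
- **Opening:** I pushed the rim out from behind the lip at about 1.6 to 3 N. At the end it stopped moving and the force rose to about 18 N.
- **Last checks:** In both views the rim lies on the positions predicted for 0.80 rad. The things on the crate, the mister and the cork cave look unmoved. I did not look at the feed jar or hygrometer again, but the arm never went near them. The arm stands clear, reading about 1 N, which is its noise level.
- **Disagreements:** The reported tool height did not match contact: the real fingertips were about 31 mm higher than the reading minus 19 mm. I took the height from the plate contact and used that for the bin. The stop also came about 4 mm short of the reading I had predicted for the fingertips.

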